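# Unclamp the finished bracket and weigh it

## Robot

A 6-joint arm with a two-finger parallel gripper is mounted at the origin on the work surface. World frame = base frame: x ahead of the robot, y to its left, z up, the work surface at z = 0. Lengths are in mm, angles in rad, forces in N, time in s.
With the tool pointing down it reaches from about 300 to 775 mm from the base axis. Payload 14.6 kg.
Tool frame: the origin (TCP) lies at the very end of the fingers, on their centre line; the grasp point (between the pads) lies 19 mm behind it; z points along the fingers, y is the line along which they close (so a half turn about z gives the same grasp; the last joint's range is limited). The gripper opens to 94 mm and grips with 3 to 60 N. Pads are 16 mm wide; open, the fingers measure 119 mm over their backs; the gripper's body (75 mm by 177 mm) begins 78 mm behind the grasp point.
Start: joints at [1.174, 0.3, 1.521, -0, 1.321, -0.067], TCP at [178.117, 520.349, 182.446] pointing down, gripper open.
Joint ranges: [-3.03, 3.03], [-0.79, 2.21], [0.23, 2.52], [-1.04, 4.18], [0, 3.07], [-2.55, 2.55]. Speed limits (rad/s): [2.22, 2.22, 2.57, 3.14, 3.14, 3.14].

## Interface

Orientations are given as [roll, pitch, yaw] about the fixed x, y, z axes, in that order (R = Rz(yaw) Ry(pitch) Rx(roll)).
In Python, from cell import manip gives the robot as it stands. The module is installed in compiled form; this text tells all that it offers.
- The arm moves only by the shell command python3 -m inch 'ROWS' [FORCE]. ROWS is JSON, a list of rows, each an object of numbers: "gripper": the opening, from 0 (shut) to 1 (fully open); "dx", "dy", "dz": the shift along the world's x, y, z in m; "wx", "wy", "wz": the turn, a rotation vector about the world's x, y, z in degrees. A call has exactly 5 rows; each row is the pose to reach, as a shift and turn from the pose commanded when the call began; what a row does not reach only later rows make up. A row lasts 1/12 s, in which the tool goes at most 41.7 mm and 7.16 degrees, less where a joint would pass 70% of its speed; a pose out of reach is approached as far as the arm can. A call with a gripper value outside its range is refused whole. The fingers move at their own pace and stop on an object; FORCE is the grip in N (left out, the last holds). Time passes only in rows, so rows that repeat a pose let the fingers close, or fill a call up. It gives the time, the measured TCP pose, the force, the opening and the grip force at its end, in the units of the state.
- manip.read_state(): the state, without advancing time (a new reading comes with each control period).
- manip.camera(name): name is "side" or "top" or "wrist"; returns the picture (400x640x3 uint8, blue, green, red); there is no depth.
- manip.camera_info(name): a dict with "camera_matrix" (3x3 intrinsics, pixels), "D" ([k1, k2, p1, p2, k3] as OpenCV has them; the pictures are not rectified), "R" (3x3) and "t" (3): a world point X has camera coordinates R X + t; the wrist camera has in their place "tool_from_camera" (4x4, takes a point from camera to tool coordinates, whose origin is the TCP and whose axes are the flange's). Camera axes: x right, y down, z forward; pixel columns grow to the right and rows downward; lengths in mm; the calibration is good to about 2 mm. A picture is of the moment at which its call begins: read the wrist's pose just before it. camera_info takes no time and is no camera call.
- manip.sign_off(): hands the job in; it is judged then, once.
The state is a dict: "clock": time; "joints": joint angles; "qd": joint speeds; "effort": joint torques, N m; "eef_pos": TCP position; "eef_rot": TCP orientation; "wrist_force": force on the tool from outside, world axes, zero at the start; "moment": the same for the moment, N m; "finger_gap": finger opening in mm; "finger_force": force on a finger pad.
Only numpy, scipy, OpenCV 4.12 (cv2) and the standard library are available. Lean on these libraries where they do the work, as an engineer would, in place of code of your own. Each camera call takes 0.05 s, during which the arm holds its last target. There are 200 camera calls.

## Task

Pull the vise's red handle to slide its jaw fully open, then draw the finished aluminium bracket back clear of the lip of the fixed jaw, lift it out and stand it upright on the middle of the balance's pan. Set it down gently rather than dropping it, let go, leave the jaw open, and do not disturb the other things on the bench.

Things in the scene. Friction and masses are not known exactly. Their poses are not given: they have to be found in the camera images.
- vise: Low blue vise with dark steel jaws, fixed to the bench. Origin: on the bench under the middle of the closed clamping space; x points from the handle end to the fixed jaw, y along the jaws, z up. Bed 290 (x) x 130 (y) mm, x -195 to +95, its top 18 mm above the bench. Jaw tops are 40 mm above the bench. Fixed jaw 120 mm wide, x +37 to +82, sliding jaw 110 wide, face at x -37 when closed.
- lip (a point): Middle of the lower edge of the fixed jaw's lip (dark steel, 9 mm thick, 31 to 40 mm above the bench), at vise x +27. Both jaws have such a lip, which reaches 8 mm over the part's flange, 3 mm above it. The part can rise only once the sliding jaw is open and the part has been drawn some 10 to 20 mm along the bed towards the handle end (vise -x), clear of both lips.
- jaw (a joint): Position of the sliding jaw in m: 0 closed, 0.045 fully open; it grows as the jaw slides along vise -x (away from the fixed jaw). It starts within 1.5 mm of closed. Stiff slide (about 6 N of friction), no spring: it stays where it is left.
- jaw_grip (a point): Centre of the upper part of the red upright handle on the sliding jaw, 80 mm above the bench; moves with the jaw, lies 105 mm from the vise origin along vise -x when closed. The handle is a plate 14 mm thick along vise x and 50 mm wide along vise y, from 40 (jaw's top) to 96 mm above the bench.
- bracket: The finished part: an aluminium inverted-T foot with drilled holes, about 0.3 to 0.6 kg. Flange 70 (x) x 100 (y) x 10 (z) mm below, upright web 24 (x) x 90 (y) mm, from 10 to 70 mm above the underside, centred. Origin: centre of the underside; z up; x across the web. It starts standing on the vise's bed, its x along vise x, up to 10 mm off the middle along the jaws.
- balance: White lab balance, fixed to the bench, 260 (x) x 210 (y) mm, casing 59 mm high; display and keys on top near its -x edge. Origin: on the bench under the casing's centre.
- pan (a point): Centre of the top of the balance's flat square steel weighing pan, 170 x 170 mm, edges along the balance's x and y; 70 mm above the bench and 20 mm from the balance's origin along its +x. The pan does not move.
- beaker: Bystander: an empty glass beaker, 70 mm across, 90 high, standing; origin at the centre of its underside.
- bottle: Bystander: a white plastic bottle with blue cap, 60 mm across, 150 high, standing; origin at the centre of its underside.
- wrench: Bystander: a steel wrench 150 mm long, lying beside the vise.
- brush: Bystander: a brush with a handle, lying beside the vise.
- flask: Bystander: a green glass conical flask, 90 mm across the base, 120 high, standing; origin at the centre of its underside.
- book: Bystander: a thick open book, 170 x 250 mm, about 37 high, lying; origin at the centre of its underside.
- jar: Bystander: an amber glass jar with red cap, 64 mm across, 80 high, standing; origin at the centre of its underside.

How it is judged (in metres and radians):
On the way, in this order (a step that is already met when the one before it is completed fails the run):
1. the jaw is slid fully open (at least 38 of 45 mm) with the bracket still standing in the vise (value of joint jaw above 0.038 m and z of bracket in the frame of vise below 0.024 m and x of bracket in the frame of vise between -0.06 and 0.03 m), for 0.2 s.
2. the bracket is lifted out of the vise by the gripper, at least 30 mm above the vise's bed (z of bracket in the frame of vise above 0.048 m and contact force between the fingers and bracket above 0.5 N), for 0.2 s.
At the end, for the whole second after the job is handed in: The bracket stands upright (within 0.06 rad), flange down and at rest on the balance's pan, its centre within 25 mm of the pan's centre, released; the jaw is still open by at least 36 mm (horizontal distance between bracket and pan below 0.025 m and z of bracket in the frame of pan between -0.005 and 0.006 m and angle between bracket's own z axis and vertical below 0.06 rad and contact force between bracket and balance above 1.5 N and linear speed of bracket below 0.02 m/s and value of joint jaw above 0.036 m); the robot touches nothing.
It fails at once if the bracket is dropped: let go and falling faster than 0.5 m/s (a fall of about 13 mm) (linear speed of bracket above 0.5 m/s and contact force between the fingers and bracket below 0.05 N).
It fails at once if a bystander is moved by more than 25 mm (distance of any of beaker, bottle, wrench, brush, flask, book, jar from where it was at the start of the episode above 0.025 m).
It also fails if it takes over 54 s, if anything falls off the work surface, if the arm or the gripper's body presses on something with over 40 N, if the wrist force passes 120 N, or if a joint passes its speed limit or range.

## Working session

There is one attempt and no reset: what is moved stays moved. The work goes in short steps, Python scripts to look and compute and a shell command to move; the robot and the scene stay as the last step left them, time stands still between calls to the robot, and variables do not carry over. Pictures are saved under pics/ and viewed, at most 10 in all, crops included, and the job is handed in when it is done.

```bash
mkdir -p pics; python3 - <<'E'
from cell import manip
import cv2
for n in("top","side"):
    cv2.imwrite(f"pics/{n}0.png",manip.camera(n))
    i=manip.camera_info(n);print(n,i)
s=manip.read_state();print(s)
print(manip.camera_info("wrist"))
E
```

```text
top {'camera_matrix': array([[372.77371455,   0.        , 315.16116151],
       [  0.        , 372.77371455, 201.96045472],
       [  0.        ,   0.        ,   1.        ]]), 'D': array([0.01490539, 0.        , 0.        , 0.        , 0.        ]), 'R': array([[-0.03003706, -0.99954772,  0.00146186],
       [-0.99441011,  0.0297345 , -0.10131334],
       [ 0.10122405, -0.00449684, -0.99485349]]), 't': array([  53.38996649,  598.81072983, 1216.49998557])}
side {'camera_matrix': array([[366.1037222 ,   0.        , 320.55054531],
       [  0.        , 366.1037222 , 201.14823717],
       [  0.        ,   0.        ,   1.        ]]), 'D': array([-0.04696414,  0.        ,  0.        ,  0.        ,  0.        ]), 'R': array([[-0.99317024, -0.11618765,  0.01064409],
       [-0.07872535,  0.60001063, -0.79610901],
       [ 0.08611147, -0.79150974, -0.60505962]]), 't': array([ 596.25537537,  106.54897326, 1291.03896141])}
{'clock': 0.1, 'joints': array([ 1.17439861e+00,  3.00407574e-01,  1.52151316e+00, -2.79764824e-05,
        1.32068474e+00, -6.65734012e-02]), 'qd': array([ 0.00079531, -0.
[... 420 characters left out ...]
566, -0.03788011,  0.00160753]), 'finger_force': 0.0, 'finger_gap': 93.70825152687334}
{'camera_matrix': array([[303.2842365 ,   0.        , 320.43917418],
       [  0.        , 303.2842365 , 196.23556803],
       [  0.        ,   0.        ,   1.        ]]), 'D': array([-0.02776513,  0.        ,  0.        ,  0.        ,  0.        ]), 'tool_from_camera': array([[-1.30962296e-04, -9.61692908e-01, -2.74129046e-01,
         8.00116545e+01],
       [ 9.99999820e-01, -2.86507687e-04,  5.27379863e-04,
        -7.63203858e-01],
       [-5.85717553e-04, -2.74128928e-01,  9.61692772e-01,
        -2.01601388e+02],
       [ 0.00000000e+00,  0.00000000e+00,  0.00000000e+00,
         1.00000000e+00]])}
```

View pics/top0.png

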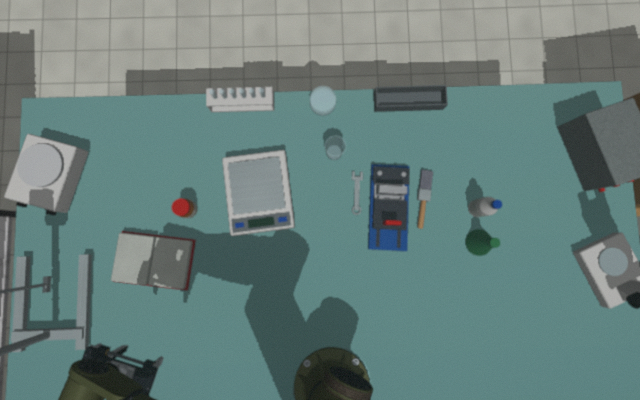

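View pics/side0.png

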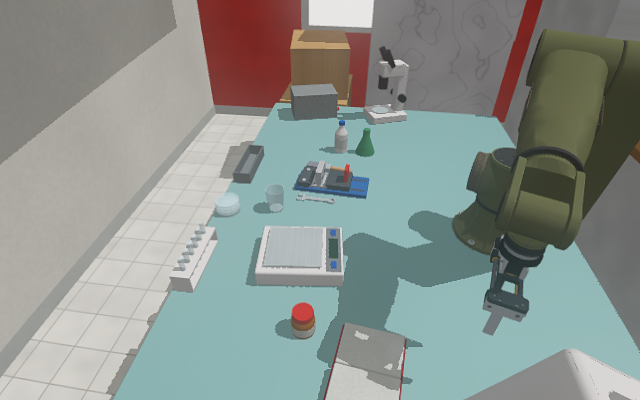

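The top view has the vise at about (389,207) with its red handle at (393,223) on the robot's side. The balance is at (258,192), with its display towards the robot. I'll enlarge that area.

```bash
python3 - <<'E'
import cv2,numpy as np
a=cv2.imread("pics/top0.png")
v=cv2.resize(a[155:260,350:450],None,fx=4,fy=5.5,interpolation=2)
v=cv2.resize(a[155:260,355:435],(400,525),interpolation=2)
b=cv2.resize(a[145:240,215:295],(400,475),interpolation=2)
o=np.zeros((525,800,3),np.uint8);o[:,:400]=v;o[:475,400:]=b
cv2.imwrite("pics/crop0.png",o)
E
```

```text
(no output)
```

View pics/crop0.png

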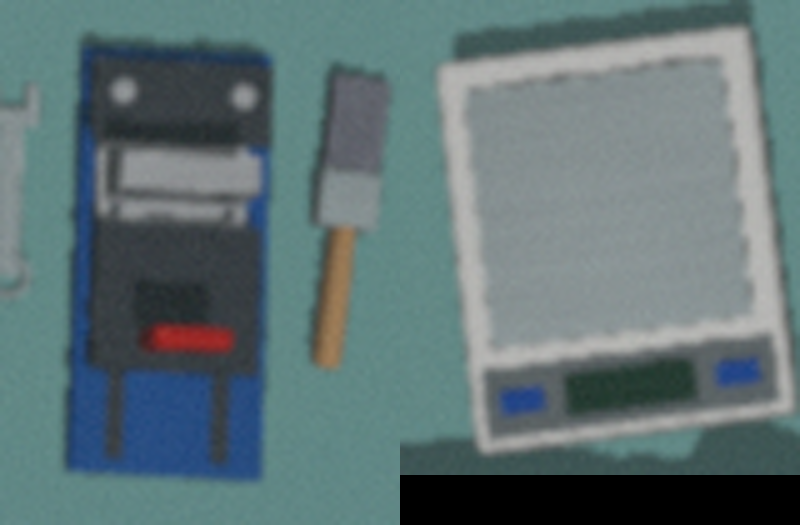

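The crop gives the vise bed corners (83,40), (272,50), (261,479), (66,469), the pan corners (467,88), (722,60), (757,322), (488,350), and the red handle at (190,339). Next step: back-project these.

```bash
cat > h.py <<'E'
import cv2,numpy as np
from scipy.spatial.transform import Rotation as Ro
from cell import manip
def rays(name,px,z,state=None):
    "pixels -> world points on plane height(s) z"
    i=manip.camera_info(name);px=np.array(px,float).reshape(-1,1,2)
    n=cv2.undistortPoints(px,i["camera_matrix"],np.array(i["D"])).reshape(-1,2)
    d=np.c_[n,np.ones(len(n))]
    if name=="wrist":
        T=i["tool_from_camera"];R=Ro.from_euler("xyz",state["eef_rot"]).as_matrix()
        o=R@T[:3,3]+state["eef_pos"];d=d@(R@T[:3,:3]).T
    else:
        R=i["R"];o=-R.T@i["t"];d=d@R
    return o+d*((np.broadcast_to(z,len(n))-o[2])/d[:,2])[:,None]
E
python3 - <<'E'
from h import *
f=lambda P,ox,oy:[((x+.5)/5-.5+ox,(y+.5)/5-.5+oy) for x,y in P]
np.set_printoptions(suppress=True,precision=1)
b=rays("top",f([(83,40),(272,50),(261,479),(66,469)],355,155),18);print(b)
ang=lambda v:np.arctan2(v[1],v[0])
print("vise yaws",[np.degrees(ang(v)) for v in(b[0]-b[3],b[1]-b[2])],np.degrees(ang(b[0]-b[1]))-90, [np.linalg.norm(v) for v in(b[0]-b[3],b[1]-b[2],b[0]-b[1],b[2]-b[3])])
c=b.mean(0);y=ang(b[0]+b[1]-b[2]-b[3]);u=np.array([np.cos(y),np.sin(y),0]);print("vise",c+50*u,np.degrees(y))
p=rays("top",f([(67,88),(322,60),(357,322),(88,350)],215,145),70);c=p.mean(0);y=ang(p[0]+p[1]-p[2]-p[3]);print("pan",c,np.degrees(y))
h=rays("top",f([(190,339)],355,155),96);print("handle",h, "pred from vise:",b.mean(0)-55*u)
print("jar etc", rays("top",[(182,208),(334,150),(481,242),(486,206)],40))
E
```

```text
[[ 730.7 -159.9   18. ]
 [ 719.9 -288.4   18. ]
 [ 430.1 -264.9   18. ]
 [ 440.6 -135.4   18. ]]
vise yaws [np.float64(-4.826472588933629), np.float64(-4.629664120438635)] -4.82129751301261 [np.float64(291.16935427163475), np.float64(290.66686209395596), np.float64(128.91746880601883), np.float64(129.9169182611258)]
vise [ 630.1 -216.3   18. ] -4.728153339781912
pan [655.9 225.2  70. ] 5.2101685322285975
handle [[ 521.5 -206.1   96. ]] pred from vise: [ 525.5 -207.6   18. ]
jar etc [[ 592.3  476.    40. ]
 [ 773.   -33.2   40. ]
 [ 451.2 -503.5   40. ]
 [ 568.9 -528.9   40. ]]
```

```bash

R='[{"dx":0.017,"dy":-0.036,"wz":-3.8,"gripper":1},{"dx":0.034,"dy":-0.072,"wz":-7.6,"gripper":1},{"dx":0.051,"dy":-0.108,"wz":-11.4,"gripper":1},{"dx":0.068,"dy":-0.144,"wz":-15.2,"gripper":1},{"dx":0.086,"dy":-0.18,"wz":-19,"gripper":1}]' ; unset R
python3 -m inch '[{"dx":0.017,"dy":-0.036,"wz":-3.8,"gripper":1},{"dx":0.034,"dy":-0.072,"wz":-7.6,"gripper":1},{"dx":0.051,"dy":-0.108,"wz":-11.4,"gripper":1},{"dx":0.068,"dy":-0.144,"wz":-15.2,"gripper":1},{"dx":0.086,"dy":-0.18,"wz":-19,"gripper":1}]'
python3 -m inch '[{"dx":0.017,"dy":-0.036,"wz":-3.8,"gripper":1},{"dx":0.034,"dy":-0.072,"wz":-7.6,"gripper":1},{"dx":0.051,"dy":-0.108,"wz":-11.4,"gripper":1},{"dx":0.068,"dy":-0.144,"wz":-15.2,"gripper":1},{"dx":0.086,"dy":-0.18,"wz":-19,"gripper":1}]'
```

```text
validation failed for argument at $[0]...
validation failed for argument at $[0]...
```

```bash

python3 -m inch '[{"dx":0.017,"dy":-0.036,"dz":0.0,"wx":0.0,"wy":0.0,"wz":-3.8,"gripper":1.0},{"dx":0.034,"dy":-0.072,"dz":0.0,"wx":0.0,"wy":0.0,"wz":-7.6,"gripper":1.0},{"dx":0.051,"dy":-0.108,"dz":0.0,"wx":0.0,"wy":0.0,"wz":-11.4,"gripper":1.0},{"dx":0.068,"dy":-0.144,"dz":0.0,"wx":0.0,"wy":0.0,"wz":-15.2,"gripper":1.0},{"dx":0.086,"dy":-0.18,"dz":0.0,"wx":0.0,"wy":0.0,"wz":-19.0,"gripper":1.0}]'
```

```text
clock: 0.52
eef_pos: [264.2, 338.5, 182.2]
eef_rot: [-3.141, -0.0, 2.478]
wrist_force: [-0.1, 0.2, -0.1]
finger_gap: 94.0
finger_force: 0.0
```

```bash

python3 -m inch '[{"dx":0.017,"dy":-0.036,"dz":0,"wx":0,"wy":0,"wz":-3.8,"gripper":1},{"dx":0.035,"dy":-0.073,"dz":0,"wx":0,"wy":0,"wz":-7.6,"gripper":1},{"dx":0.052,"dy":-0.109,"dz":0,"wx":0,"wy":0,"wz":-11.4,"gripper":1},{"dx":0.069,"dy":-0.146,"dz":0,"wx":0,"wy":0,"wz":-15.2,"gripper":1},{"dx":0.087,"dy":-0.182,"dz":0,"wx":0,"wy":0,"wz":-19,"gripper":1}]'
python3 -m inch '[{"dx":0.017,"dy":-0.036,"dz":0,"wx":0,"wy":0,"wz":-3.8,"gripper":1},{"dx":0.035,"dy":-0.073,"dz":0,"wx":0,"wy":0,"wz":-7.6,"gripper":1},{"dx":0.052,"dy":-0.109,"dz":0,"wx":0,"wy":0,"wz":-11.4,"gripper":1},{"dx":0.069,"dy":-0.146,"dz":0,"wx":0,"wy":0,"wz":-15.2,"gripper":1},{"dx":0.087,"dy":-0.182,"dz":0,"wx":0,"wy":0,"wz":-19,"gripper":1}]'
python3 -m inch '[{"dx":0.017,"dy":-0.045,"dz":0,"wx":0,"wy":0,"wz":-3.8,"gripper":1},{"dx":0.035,"dy":-0.09,"dz":0,"wx":0,"wy":0,"wz":-7.6,"gripper":1},{"dx":0.052,"dy":-0.135,"dz":0,"wx":0,"wy":0,"wz":-11.4,"gripper":1},{"dx":0.087,"dy":-0.182,"dz":0,"wx":0,"wy":0,"wz":-18.6,"gripper":1},{"dx":0.087,"dy":-0.182,"dz":0,"wx":0,"wy":0,"wz":-18.6,"gripper":1}]'
python3 - <<'E'
from h import *
s=manip.read_state();print(s["eef_pos"],s["eef_rot"],s["joints"])
cv2.imwrite("pics/w1.png",manip.camera("wrist"))
E
```

```text
clock: 0.93
eef_pos: [351.2, 156.4, 182.5]
eef_rot: [3.141, 0.0, 2.146]
wrist_force: [0.8, 1.2, 0.0]
finger_gap: 94.1
finger_force: 0.0
clock: 1.35
eef_pos: [438.3, -25.8, 182.4]
eef_rot: [3.142, -0.0, 1.813]
wrist_force: [0.6, 0.3, 0.2]
finger_gap: 93.9
finger_force: 0.0
clock: 1.77
eef_pos: [525.5, -208.3, 182.1]
eef_rot: [-3.141, -0.0, 1.483]
wrist_force: [0.5, 0.3, 0.1]
finger_gap: 93.7
finger_force: 0.0
[ 525.52548772 -208.28678664  182.06854455] [-3.14125740e+00 -6.13641884e-05  1.48313087e+00] [-4.42106718e-01  3.34554558e-01  1.47642476e+00 -6.05367508e-05
  1.33094904e+00 -3.54426884e-01]
```

View pics/w1.png

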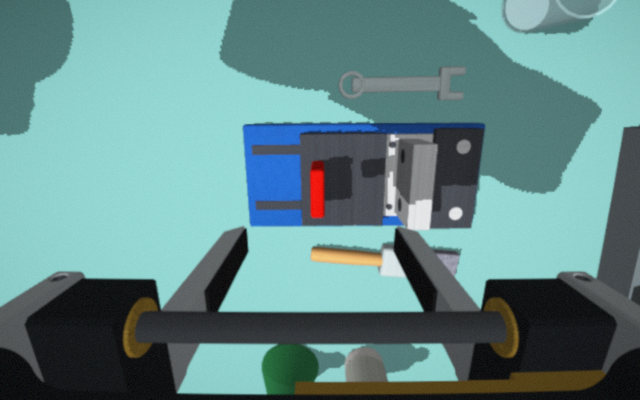

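The wrist view shows the handle's top around (311–324, 162–217), the brush below the vise and the wrench above it. I'll back-project it.

```bash
python3 - <<'E'
from h import *
np.set_printoptions(suppress=True,precision=1)
s=manip.read_state()
print(rays("wrist",[(317,163),(317,216),(311,190),(324,190)],96,s))
print(rays("wrist",[(246,125),(484,124),(471,227),(250,226)],18,s))
a=cv2.imread("pics/w1.png");cv2.imwrite("pics/w1c.png",cv2.resize(a[115:240,235:495],(780,375),interpolation=2))
E
```

```text
[[ 526.4 -181.2   96. ]
 [ 521.7 -234.6   96. ]
 [ 518.2 -207.3   96. ]
 [ 530.9 -208.3   96. ]]
[[ 445.  -142.5   18. ]
 [ 724.8 -164.3   18. ]
 [ 715.9 -294.2   18. ]
 [ 431.1 -268.7   18. ]]
```

View pics/w1c.png

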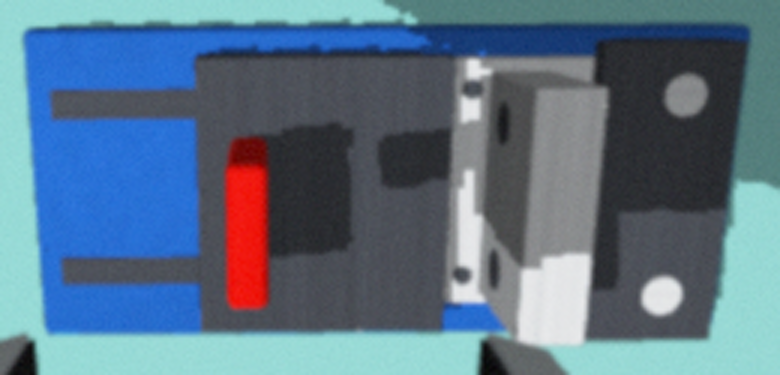

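The enlarged view puts the handle's centre at about (247,240) in the crop, which back-projects to (524.5,-208), matching the vise pose. The web's top corners are (535,85), (608,88), (583,343), (517,343). Now descend and grip.

```bash

python3 -m inch '[{"dx":-0.001,"dy":0,"dz":-0.025,"wx":0,"wy":0,"wz":0.3,"gripper":1},{"dx":-0.001,"dy":0,"dz":-0.055,"wx":0,"wy":0,"wz":0.3,"gripper":1},{"dx":-0.001,"dy":0,"dz":-0.085,"wx":0,"wy":0,"wz":0.3,"gripper":1},{"dx":-0.001,"dy":0,"dz":-0.11,"wx":0,"wy":0,"wz":0.3,"gripper":1},{"dx":-0.001,"dy":0,"dz":-0.121,"wx":0,"wy":0,"wz":0.3,"gripper":1}]'
python3 -m inch '[{"dx":0,"dy":0,"dz":0,"wx":0,"wy":0,"wz":0,"gripper":0.5},{"dx":0,"dy":0,"dz":0,"wx":0,"wy":0,"wz":0,"gripper":0.3},{"dx":0,"dy":0,"dz":0,"wx":0,"wy":0,"wz":0,"gripper":0},{"dx":0,"dy":0,"dz":0,"wx":0,"wy":0,"wz":0,"gripper":0},{"dx":0,"dy":0,"dz":0,"wx":0,"wy":0,"wz":0,"gripper":0}]' 25
python3 -m inch '[{"dx":0,"dy":0,"dz":0,"wx":0,"wy":0,"wz":0,"gripper":0},{"dx":0,"dy":0,"dz":0,"wx":0,"wy":0,"wz":0,"gripper":0},{"dx":0,"dy":0,"dz":0,"wx":0,"wy":0,"wz":0,"gripper":0},{"dx":0,"dy":0,"dz":0,"wx":0,"wy":0,"wz":0,"gripper":0},{"dx":0,"dy":0,"dz":0,"wx":0,"wy":0,"wz":0,"gripper":0}]' 25
python3 - <<'E'
from h import *
s=dict(eef_pos=np.array([525.5,-208.3,182.1]),eef_rot=[-3.1413,0,1.483])
p=rays("wrist",[(413.3,143.3),(437.7,144.3),(429.3,229.3),(407.3,229.3)],88,s);print(p,p.mean(0))
E
```

```text
clock: 2.23
eef_pos: [522.5, -204.9, 57.9]
eef_rot: [-3.137, -0.002, 1.498]
wrist_force: [-0.9, 0.0, 0.0]
finger_gap: 93.9
finger_force: 0.0
clock: 2.65
eef_pos: [524.7, -205.9, 62.7]
eef_rot: [3.14, 0.001, 1.498]
wrist_force: [0.1, 0.0, -1.2]
finger_gap: 63.8
finger_force: 0.0
clock: 3.07
eef_pos: [524.1, -205.7, 61.5]
eef_rot: [3.142, -0.0, 1.498]
wrist_force: [-0.1, 0.0, 0.8]
finger_gap: 30.5
finger_force: 0.0
[[ 619.10977876 -167.91715232   88.        ]
 [ 642.83751013 -170.89261179   88.        ]
 [ 635.53975456 -259.13893057   88.        ]
 [ 612.4101024  -257.06005164   88.        ]] [ 627.47428646 -213.75218658   88.        ]
```

```bash

python3 -m inch '[{"dx":0,"dy":0,"dz":0,"wx":0,"wy":0,"wz":-0.5,"gripper":0},{"dx":0,"dy":0,"dz":0,"wx":0,"wy":0,"wz":-0.5,"gripper":0},{"dx":0,"dy":0,"dz":0,"wx":0,"wy":0,"wz":-0.5,"gripper":0},{"dx":0,"dy":0,"dz":0,"wx":0,"wy":0,"wz":-0.5,"gripper":0},{"dx":0,"dy":0,"dz":0,"wx":0,"wy":0,"wz":-0.5,"gripper":0}]' 25
python3 -m inch '[{"dx":-0.002,"dy":0,"dz":0,"wx":0,"wy":0,"wz":0,"gripper":0},{"dx":-0.004,"dy":0,"dz":0,"wx":0,"wy":0,"wz":0,"gripper":0},{"dx":-0.006,"dy":0,"dz":0,"wx":0,"wy":0,"wz":0,"gripper":0},{"dx":-0.008,"dy":0.001,"dz":0,"wx":0,"wy":0,"wz":0,"gripper":0},{"dx":-0.01,"dy":0.001,"dz":0,"wx":0,"wy":0,"wz":0,"gripper":0}]' 25
```

```text
clock: 3.48
eef_pos: [522.8, -205.5, 61.3]
eef_rot: [-3.138, -0.0, 1.489]
wrist_force: [-9.2, 1.5, 5.6]
finger_gap: 13.7
finger_force: 25.0
clock: 3.9
eef_pos: [514.6, -204.9, 61.4]
eef_rot: [3.14, 0.001, 1.489]
wrist_force: [6.3, -1.0, -4.6]
finger_gap: 13.8
finger_force: 25.0
```

```bash

python3 -m inch '[{"dx":-0.004,"dy":0,"dz":0,"wx":0,"wy":0,"wz":0,"gripper":0},{"dx":-0.008,"dy":0.001,"dz":0,"wx":0,"wy":0,"wz":0,"gripper":0},{"dx":-0.012,"dy":0.001,"dz":0,"wx":0,"wy":0,"wz":0,"gripper":0},{"dx":-0.016,"dy":0.001,"dz":0,"wx":0,"wy":0,"wz":0,"gripper":0},{"dx":-0.02,"dy":0.002,"dz":0,"wx":0,"wy":0,"wz":0,"gripper":0}]' 25
python3 -m inch '[{"dx":-0.003,"dy":0,"dz":0,"wx":0,"wy":0,"wz":0,"gripper":0},{"dx":-0.006,"dy":0.001,"dz":0,"wx":0,"wy":0,"wz":0,"gripper":0},{"dx":-0.009,"dy":0.001,"dz":0,"wx":0,"wy":0,"wz":0,"gripper":0},{"dx":-0.013,"dy":0.001,"dz":0,"wx":0,"wy":0,"wz":0,"gripper":0},{"dx":-0.013,"dy":0.001,"dz":0,"wx":0,"wy":0,"wz":0,"gripper":0}]' 25
```

```text
clock: 4.32
eef_pos: [494.6, -203.2, 61.4]
eef_rot: [3.14, 0.001, 1.489]
wrist_force: [7.1, -9.0, -7.3]
finger_gap: 13.9
finger_force: 25.0
clock: 4.73
eef_pos: [481.0, -202.1, 61.4]
eef_rot: [3.141, 0.001, 1.489]
wrist_force: [2.6, -3.9, -4.3]
finger_gap: 13.3
finger_force: 25.0
```

```bash

python3 -m inch '[{"dx":0,"dy":0,"dz":0,"wx":0,"wy":0,"wz":0,"gripper":1},{"dx":0,"dy":0,"dz":0,"wx":0,"wy":0,"wz":0,"gripper":1},{"dx":0,"dy":0,"dz":0,"wx":0,"wy":0,"wz":0,"gripper":1},{"dx":0,"dy":0,"dz":0,"wx":0,"wy":0,"wz":0,"gripper":1},{"dx":0,"dy":0,"dz":0,"wx":0,"wy":0,"wz":0,"gripper":1}]'
python3 -m inch '[{"dx":0,"dy":0,"dz":0.01,"wx":0,"wy":0,"wz":0,"gripper":1},{"dx":0,"dy":0,"dz":0.035,"wx":0,"wy":0,"wz":0,"gripper":1},{"dx":0,"dy":0,"dz":0.065,"wx":0,"wy":0,"wz":0,"gripper":1},{"dx":0,"dy":0,"dz":0.095,"wx":0,"wy":0,"wz":0,"gripper":1},{"dx":0,"dy":0,"dz":0.12,"wx":0,"wy":0,"wz":0,"gripper":1}]'
python3 -m inch '[{"dx":0.02,"dy":-0.002,"dz":0,"wx":0,"wy":0,"wz":0,"gripper":1},{"dx":0.055,"dy":-0.005,"dz":0,"wx":0,"wy":0,"wz":0,"gripper":1},{"dx":0.09,"dy":-0.008,"dz":0,"wx":0,"wy":0,"wz":0,"gripper":1},{"dx":0.125,"dy":-0.01,"dz":0,"wx":0,"wy":0,"wz":0,"gripper":1},{"dx":0.146,"dy":-0.012,"dz":0,"wx":0,"wy":0,"wz":0,"gripper":1}]'
python3 -m inch '[{"dx":0,"dy":0,"dz":0,"wx":0,"wy":0,"wz":0,"gripper":1},{"dx":0,"dy":0,"dz":0,"wx":0,"wy":0,"wz":0,"gripper":1},{"dx":0,"dy":0,"dz":0,"wx":0,"wy":0,"wz":0,"gripper":1},{"dx":0,"dy":0,"dz":0,"wx":0,"wy":0,"wz":0,"gripper":1},{"dx":0,"dy":0,"dz":0,"wx":0,"wy":0,"wz":0,"gripper":1}]'
python3 - <<'E'
from h import *
s=manip.read_state();print(s["eef_pos"],s["eef_rot"])
a=manip.camera("wrist");cv2.imwrite("pics/w2.png",a)
E
```

```text
clock: 5.15
eef_pos: [481.2, -201.6, 61.5]
eef_rot: [3.142, -0.0, 1.489]
wrist_force: [0.8, 0.1, -0.2]
finger_gap: 43.6
finger_force: 0.0
clock: 5.57
eef_pos: [481.2, -201.7, 184.4]
eef_rot: [3.14, 0.001, 1.489]
wrist_force: [-0.4, -1.0, -0.6]
finger_gap: 77.0
finger_force: 0.0
clock: 5.98
eef_pos: [629.4, -213.3, 181.8]
eef_rot: [3.141, -0.0, 1.489]
wrist_force: [-0.3, 0.6, 0.3]
finger_gap: 94.0
finger_force: 0.0
clock: 6.4
eef_pos: [626.6, -213.8, 182.3]
eef_rot: [3.141, 0.0, 1.488]
wrist_force: [0.5, 0.0, -0.8]
finger_gap: 94.0
finger_force: 0.0
[ 626.56120895 -213.75191235  182.27675015] [3.14089709e+00 2.15369930e-04 1.48846665e+00]
```

View pics/w2.png

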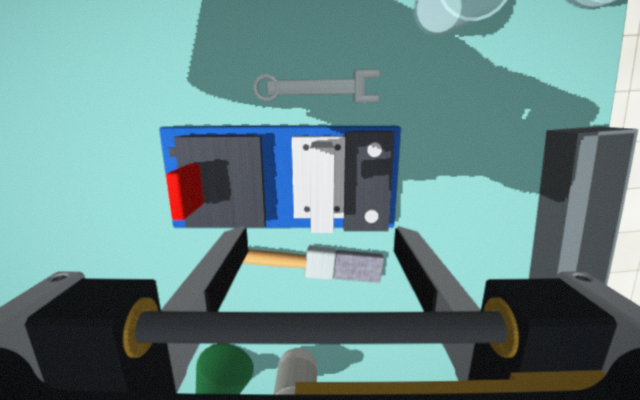

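The jaw is open, with blue bed showing between the sliding jaw (right edge at col 265) and the flange (292). The web is at cols 310–333, rows 142–232, centred between the fingers.

```bash

python3 - <<'E'
from h import *
s=manip.read_state()
print(rays("wrist",[(322,187),(310,232),(333,232)],88,s), rays("wrist",[(292,176),(344,176)],28,s), rays("wrist",[(265,180),(345,180)],40,s))
E
python3 -m inch '[{"dx":0,"dy":0,"dz":-0.025,"wx":0,"wy":0,"wz":0,"gripper":1},{"dx":0,"dy":0,"dz":-0.055,"wx":0,"wy":0,"wz":0,"gripper":1},{"dx":0,"dy":0,"dz":-0.085,"wx":0,"wy":0,"wz":0,"gripper":1},{"dx":0,"dy":0,"dz":-0.11,"wx":0,"wy":0,"wz":0,"gripper":1},{"dx":0,"dy":0,"dz":-0.12,"wx":0,"wy":0,"wz":0,"gripper":1}]'
python3 -m inch '[{"dx":0,"dy":0,"dz":-0.003,"wx":0,"wy":0,"wz":0,"gripper":0.6},{"dx":0,"dy":0,"dz":-0.006,"wx":0,"wy":0,"wz":0,"gripper":0.6},{"dx":0,"dy":0,"dz":-0.008,"wx":0,"wy":0,"wz":0,"gripper":0.6},{"dx":0,"dy":0,"dz":-0.008,"wx":0,"wy":0,"wz":0,"gripper":0.6},{"dx":0,"dy":0,"dz":-0.008,"wx":0,"wy":0,"wz":0,"gripper":0.6}]'
```

```text
[[ 628.44733657 -209.21167029   88.        ]
 [ 611.94857198 -256.72325196   88.        ]
 [ 636.01642728 -258.71227498   88.        ]] [[ 592.80951569 -207.85219018   28.        ]
 [ 654.86992245 -212.98159782   28.        ]] [[ 562.36137908 -207.49783718   40.        ]
 [ 655.00074352 -215.16628921   40.        ]]
clock: 6.87
eef_pos: [625.3, -213.1, 58.0]
eef_rot: [-3.137, -0.001, 1.489]
wrist_force: [-0.2, -0.1, -0.1]
finger_gap: 93.9
finger_force: 0.0
clock: 7.28
eef_pos: [627.6, -213.9, 54.7]
eef_rot: [3.14, 0.001, 1.489]
wrist_force: [0.2, 0.2, 0.8]
finger_gap: 64.0
finger_force: 0.0
```

```bash

python3 -m inch '[{"dx":0,"dy":0,"dz":0,"wx":0,"wy":0,"wz":0,"gripper":0.3},{"dx":0,"dy":0,"dz":0,"wx":0,"wy":0,"wz":0,"gripper":0.1},{"dx":0,"dy":0,"dz":0,"wx":0,"wy":0,"wz":0,"gripper":0},{"dx":0,"dy":0,"dz":0,"wx":0,"wy":0,"wz":0,"gripper":0},{"dx":0,"dy":0,"dz":0,"wx":0,"wy":0,"wz":0,"gripper":0}]' 35
python3 -m inch '[{"dx":0,"dy":0,"dz":0,"wx":0,"wy":0,"wz":0,"gripper":0},{"dx":0,"dy":0,"dz":0,"wx":0,"wy":0,"wz":0,"gripper":0},{"dx":0,"dy":0,"dz":0,"wx":0,"wy":0,"wz":0,"gripper":0},{"dx":0,"dy":0,"dz":0,"wx":0,"wy":0,"wz":0,"gripper":0},{"dx":0,"dy":0,"dz":0,"wx":0,"wy":0,"wz":0,"gripper":0}]' 35
```

```text
clock: 7.7
eef_pos: [627.1, -213.6, 53.5]
eef_rot: [3.142, 0.0, 1.489]
wrist_force: [-0.4, -0.3, 0.4]
finger_gap: 30.5
finger_force: 0.0
clock: 8.12
eef_pos: [627.3, -213.7, 53.5]
eef_rot: [3.141, 0.0, 1.489]
wrist_force: [1.9, 0.0, -0.2]
finger_gap: 23.9
finger_force: 35.0
```

```bash

python3 -m inch '[{"dx":-0.004,"dy":0,"dz":0,"wx":0,"wy":0,"wz":0,"gripper":0},{"dx":-0.009,"dy":0.001,"dz":0,"wx":0,"wy":0,"wz":0,"gripper":0},{"dx":-0.014,"dy":0.001,"dz":0,"wx":0,"wy":0,"wz":0,"gripper":0},{"dx":-0.018,"dy":0.002,"dz":0,"wx":0,"wy":0,"wz":0,"gripper":0},{"dx":-0.018,"dy":0.002,"dz":0,"wx":0,"wy":0,"wz":0,"gripper":0}]' 35
python3 -m inch '[{"dx":0,"dy":0,"dz":0,"wx":0,"wy":0,"wz":0,"gripper":0},{"dx":0,"dy":0,"dz":0.001,"wx":0,"wy":0,"wz":0,"gripper":0},{"dx":0,"dy":0,"dz":0.003,"wx":0,"wy":0,"wz":0,"gripper":0},{"dx":0,"dy":0,"dz":0.005,"wx":0,"wy":0,"wz":0,"gripper":0},{"dx":0,"dy":0,"dz":0.007,"wx":0,"wy":0,"wz":0,"gripper":0}]' 35
```

```text
clock: 8.53
eef_pos: [608.1, -211.5, 53.4]
eef_rot: [-3.141, -0.0, 1.489]
wrist_force: [-1.0, -0.1, -0.3]
finger_gap: 23.5
finger_force: 35.0
clock: 8.95
eef_pos: [609.1, -211.6, 60.4]
eef_rot: [-3.141, -0.0, 1.489]
wrist_force: [0.6, -0.5, -4.1]
finger_gap: 23.4
finger_force: 35.0
```

```bash

python3 -m inch '[{"dx":0,"dy":0,"dz":0.015,"wx":0,"wy":0,"wz":0,"gripper":0},{"dx":0,"dy":0,"dz":0.04,"wx":0,"wy":0,"wz":0,"gripper":0},{"dx":0,"dy":0,"dz":0.07,"wx":0,"wy":0,"wz":0,"gripper":0},{"dx":0,"dy":0,"dz":0.1,"wx":0,"wy":0,"wz":0,"gripper":0},{"dx":0,"dy":0,"dz":0.115,"wx":0,"wy":0,"wz":0,"gripper":0}]' 35
python3 -m inch '[{"dx":0.002,"dy":0.01,"dz":0,"wx":0,"wy":0,"wz":0,"gripper":0},{"dx":0.004,"dy":0.03,"dz":0,"wx":0,"wy":0,"wz":0.5,"gripper":0},{"dx":0.007,"dy":0.06,"dz":0,"wx":0,"wy":0,"wz":1,"gripper":0},{"dx":0.01,"dy":0.09,"dz":0,"wx":0,"wy":0,"wz":2,"gripper":0},{"dx":0.013,"dy":0.12,"dz":0,"wx":0,"wy":0,"wz":3,"gripper":0}]' 35
python3 -m inch '[{"dx":0.003,"dy":0.03,"dz":0,"wx":0,"wy":0,"wz":0.8,"gripper":0},{"dx":0.006,"dy":0.06,"dz":0,"wx":0,"wy":0,"wz":1.6,"gripper":0},{"dx":0.01,"dy":0.09,"dz":0,"wx":0,"wy":0,"wz":2.4,"gripper":0},{"dx":0.013,"dy":0.12,"dz":0,"wx":0,"wy":0,"wz":3.2,"gripper":0},{"dx":0.016,"dy":0.15,"dz":0,"wx":0,"wy":0,"wz":4,"gripper":0}]' 35
python3 -m inch '[{"dx":0.004,"dy":0.035,"dz":0,"wx":0,"wy":0,"wz":0.8,"gripper":0},{"dx":0.008,"dy":0.07,"dz":0,"wx":0,"wy":0,"wz":1.6,"gripper":0},{"dx":0.012,"dy":0.105,"dz":0,"wx":0,"wy":0,"wz":2.4,"gripper":0},{"dx":0.016,"dy":0.14,"dz":0,"wx":0,"wy":0,"wz":2.8,"gripper":0},{"dx":0.018,"dy":0.167,"dz":0,"wx":0,"wy":0,"wz":3,"gripper":0}]' 35
python3 -m inch '[{"dx":0,"dy":0,"dz":0,"wx":0,"wy":0,"wz":0,"gripper":0},{"dx":0,"dy":0,"dz":0,"wx":0,"wy":0,"wz":0,"gripper":0},{"dx":0,"dy":0,"dz":0,"wx":0,"wy":0,"wz":0,"gripper":0},{"dx":0,"dy":0,"dz":0,"wx":0,"wy":0,"wz":0,"gripper":0},{"dx":0,"dy":0,"dz":0,"wx":0,"wy":0,"wz":0,"gripper":0}]' 35
python3 - <<'E'
from h import *
s=manip.read_state();print(s["eef_pos"],s["eef_rot"])
a=manip.camera("wrist");cv2.imwrite("pics/w3.png",a)
E
```

```text
clock: 9.37
eef_pos: [610.0, -211.9, 179.6]
eef_rot: [3.137, 0.001, 1.489]
wrist_force: [0.8, 0.0, -3.4]
finger_gap: 23.5
finger_force: 35.0
clock: 9.78
eef_pos: [621.6, -89.6, 173.6]
eef_rot: [-3.139, -0.001, 1.542]
wrist_force: [-0.6, -0.2, -4.4]
finger_gap: 23.3
finger_force: 35.0
clock: 10.2
eef_pos: [637.4, 60.6, 173.7]
eef_rot: [-3.139, -0.0, 1.612]
wrist_force: [-0.0, -0.0, -4.4]
finger_gap: 23.6
finger_force: 35.0
clock: 10.62
eef_pos: [655.1, 228.8, 173.3]
eef_rot: [-3.139, -0.0, 1.665]
wrist_force: [0.4, 0.3, -4.5]
finger_gap: 23.7
finger_force: 35.0
clock: 11.03
eef_pos: [656.1, 224.4, 175.3]
eef_rot: [-3.141, 0.0, 1.662]
wrist_force: [0.1, 0.1, -4.2]
finger_gap: 23.8
finger_force: 35.0
[656.14799389 224.39136616 175.26072446] [-3.14130804e+00  1.27053594e-04  1.66206504e+00]
```

View pics/w3.png

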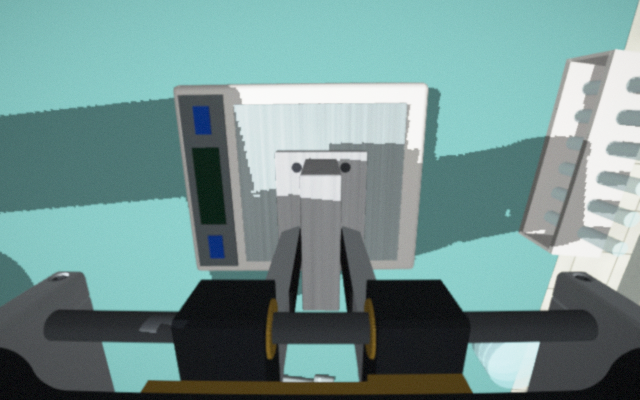

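The bracket hangs square over the pan. Pan corners are at about (235,104), (407,103), (402,262), (247,264).

```bash

python3 - <<'E'
from h import *
s=manip.read_state()
p=rays("wrist",[(235,104),(407,103),(402,262),(247,264)],70,s);print(p,p.mean(0))
E
python3 -m inch '[{"dx":0,"dy":0,"dz":-0.012,"wx":0,"wy":0,"wz":0,"gripper":0},{"dx":0,"dy":0,"dz":-0.028,"wx":0,"wy":0,"wz":0,"gripper":0},{"dx":0,"dy":0,"dz":-0.044,"wx":0,"wy":0,"wz":0,"gripper":0},{"dx":0,"dy":0,"dz":-0.054,"wx":0,"wy":0,"wz":0,"gripper":0},{"dx":0,"dy":0,"dz":-0.058,"wx":0,"wy":0,"wz":0,"gripper":0}]' 35
python3 -m inch '[{"dx":0,"dy":0,"dz":-0.001,"wx":0,"wy":0,"wz":0,"gripper":0},{"dx":0,"dy":0,"dz":-0.002,"wx":0,"wy":0,"wz":0,"gripper":0},{"dx":0,"dy":0,"dz":-0.004,"wx":0,"wy":0,"wz":0,"gripper":0},{"dx":0,"dy":0,"dz":-0.006,"wx":0,"wy":0,"wz":0,"gripper":0},{"dx":0,"dy":0,"dz":-0.008,"wx":0,"wy":0,"wz":0,"gripper":0}]' 35
```

```text
[[565.32983023 301.72067697  70.        ]
 [731.82679573 317.88686127  70.        ]
 [755.0641835  148.0787887   70.        ]
 [581.36217518 129.64914539  70.        ]] [658.39574616 224.33386808  70.        ]
clock: 11.5
eef_pos: [655.3, 224.8, 114.9]
eef_rot: [-3.139, 0.001, 1.663]
wrist_force: [-0.4, -0.4, -3.5]
finger_gap: 23.7
finger_force: 35.0
clock: 11.92
eef_pos: [656.3, 225.4, 109.8]
eef_rot: [3.141, -0.0, 1.663]
wrist_force: [0.0, 0.5, -4.0]
finger_gap: 23.7
finger_force: 35.0
```

Pan centre agrees to 2 mm. Now the last few millimetres, slowly.

```bash

python3 -m inch '[{"dx":0,"dy":0,"dz":-0.001,"wx":0,"wy":0,"wz":0,"gripper":0},{"dx":0,"dy":0,"dz":-0.002,"wx":0,"wy":0,"wz":0,"gripper":0},{"dx":0,"dy":0,"dz":-0.003,"wx":0,"wy":0,"wz":0,"gripper":0},{"dx":0,"dy":0,"dz":-0.003,"wx":0,"wy":0,"wz":0,"gripper":0},{"dx":0,"dy":0,"dz":-0.003,"wx":0,"wy":0,"wz":0,"gripper":0}]' 35
python3 -m inch '[{"dx":0,"dy":0,"dz":0,"wx":0,"wy":0,"wz":0,"gripper":0},{"dx":0,"dy":0,"dz":-0.001,"wx":0,"wy":0,"wz":0,"gripper":0},{"dx":0,"dy":0,"dz":-0.001,"wx":0,"wy":0,"wz":0,"gripper":0},{"dx":0,"dy":0,"dz":-0.001,"wx":0,"wy":0,"wz":0,"gripper":0},{"dx":0,"dy":0,"dz":-0.001,"wx":0,"wy":0,"wz":0,"gripper":0}]' 35
```

```text
clock: 12.33
eef_pos: [656.1, 225.3, 106.4]
eef_rot: [-3.142, 0.0, 1.663]
wrist_force: [0.4, 0.4, -3.8]
finger_gap: 23.3
finger_force: 35.0
clock: 12.75
eef_pos: [656.2, 225.4, 105.5]
eef_rot: [3.141, -0.0, 1.663]
wrist_force: [-0.0, 0.4, -3.2]
finger_gap: 23.4
finger_force: 35.0
```

```bash

python3 -m inch '[{"dx":0,"dy":0,"dz":-0.001,"wx":0,"wy":0,"wz":0,"gripper":0},{"dx":0,"dy":0,"dz":-0.001,"wx":0,"wy":0,"wz":0,"gripper":0},{"dx":0,"dy":0,"dz":-0.001,"wx":0,"wy":0,"wz":0,"gripper":0},{"dx":0,"dy":0,"dz":-0.001,"wx":0,"wy":0,"wz":0,"gripper":0},{"dx":0,"dy":0,"dz":-0.001,"wx":0,"wy":0,"wz":0,"gripper":0}]' 35
```

```text
clock: 13.17
eef_pos: [656.5, 225.5, 105.4]
eef_rot: [3.14, -0.0, 1.663]
wrist_force: [-1.3, 0.2, 5.4]
finger_gap: 23.5
finger_force: 35.0
```

Contact: the wrist force went from -3 to +5 N. Release and rise.

```bash

python3 -m inch '[{"dx":0,"dy":0,"dz":0,"wx":0,"wy":0,"wz":0,"gripper":0.4},{"dx":0,"dy":0,"dz":0,"wx":0,"wy":0,"wz":0,"gripper":0.6},{"dx":0,"dy":0,"dz":0,"wx":0,"wy":0,"wz":0,"gripper":0.8},{"dx":0,"dy":0,"dz":0,"wx":0,"wy":0,"wz":0,"gripper":0.8},{"dx":0,"dy":0,"dz":0,"wx":0,"wy":0,"wz":0,"gripper":0.8}]'
python3 -m inch '[{"dx":0,"dy":0,"dz":0.01,"wx":0,"wy":0,"wz":0,"gripper":0.8},{"dx":0,"dy":0,"dz":0.03,"wx":0,"wy":0,"wz":0,"gripper":0.8},{"dx":0,"dy":0,"dz":0.06,"wx":0,"wy":0,"wz":0,"gripper":0.8},{"dx":0,"dy":0,"dz":0.09,"wx":0,"wy":0,"wz":0,"gripper":0.8},{"dx":0,"dy":0,"dz":0.11,"wx":0,"wy":0,"wz":0,"gripper":0.8}]'
python3 -m inch '[{"dx":0,"dy":0,"dz":0,"wx":0,"wy":0,"wz":0,"gripper":0.8},{"dx":0,"dy":0,"dz":0,"wx":0,"wy":0,"wz":0,"gripper":0.8},{"dx":0,"dy":0,"dz":0,"wx":0,"wy":0,"wz":0,"gripper":0.8},{"dx":0,"dy":0,"dz":0,"wx":0,"wy":0,"wz":0,"gripper":0.8},{"dx":0,"dy":0,"dz":0,"wx":0,"wy":0,"wz":0,"gripper":0.8}]'
python3 - <<'E'
from h import *
cv2.imwrite("pics/w4.png",manip.camera("wrist"))
E
```

```text
clock: 13.58
eef_pos: [656.1, 225.3, 104.3]
eef_rot: [-3.141, 0.0, 1.663]
wrist_force: [0.1, -0.1, -1.0]
finger_gap: 53.7
finger_force: 0.0
clock: 14.0
eef_pos: [656.5, 225.5, 218.6]
eef_rot: [3.138, -0.001, 1.663]
wrist_force: [0.8, -0.1, 1.3]
finger_gap: 74.7
finger_force: 0.0
clock: 14.42
eef_pos: [655.8, 225.3, 213.2]
eef_rot: [-3.14, 0.0, 1.663]
wrist_force: [0.4, -0.0, -0.1]
finger_gap: 75.3
finger_force: 0.0
```

View pics/w4.png

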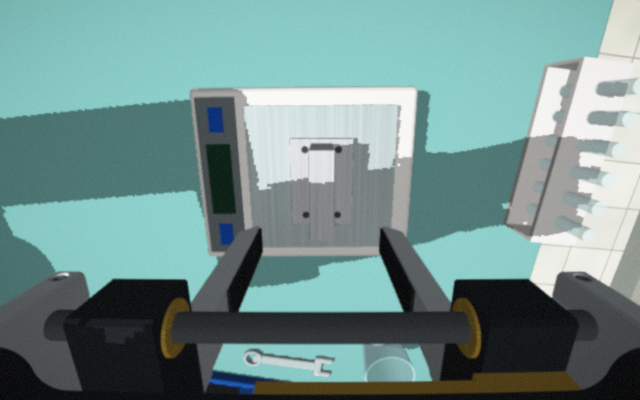

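The bracket stands upright in the middle of the pan, with its flange at cols 291–355, rows 138–225, and the gripper is clear of it. Handing in.

```bash
python3 -c "
from cell import manip
print(manip.sign_off())"
```

```text
the job is handed in; nothing more can be done
None
```

I pulled the vise jaw open about 42 mm and stood the bracket upright near the middle of the balance's pan, released. The job was handed in at about 14.5 s; the sign-off returned no verdict.

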